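# Unlock the loading shuttle and send the carriage to its end stop

### The arm

A 6-joint arm with a two-finger parallel gripper is mounted at the origin on the work surface. World frame = base frame: x ahead of the robot, y to its left, z up, the work surface at z = 0. Lengths are in m, angles in rad, forces in N, time in s.
With the tool pointing down it reaches from about 0.3 to 0.875 m from the base axis. Payload 6.4 kg.
Tool frame: the origin (TCP) lies between the finger pads; the fingertips stand tip_extent ahead of it and the grasp point (between the pads) lies 5 mm behind it (tip_extent is the distance from the TCP to the fingertips, in m); z points along the fingers, y is the direction in which the jaws open and shut (so a half turn about z gives the same grasp; the last joint's range is limited). The gripper opens to 85 mm and grips with 20 to 120 N. Pads are 22 mm wide; open, the fingers measure 114 mm over their backs; the gripper's body (76 mm by 85 mm) begins 54 mm behind the grasp point. The pads swing forward as they close: fully open they stand 13 mm farther back than shut.
Start: joints at [-1.506, 0.181, 1.607, -0, 1.354, -0.206], TCP at [0.154, -0.554, 0.224] pointing down, gripper open.
Joint ranges: [-2.99, 2.99], [-0.89, 2.07], [0.3, 2.58], [-1.14, 4.28], [0, 2.63], [-3.12, 3.12]. Speed limits (rad/s): [2.57, 2.57, 3.01, 3.14, 3.14, 3.14].

### API

Orientations are given as a unit quaternion [w, x, y, z].
In Python, from bench import * gives the robot as it stands.
- The arm moves only by the shell command python3 -m jog 'ROWS'. ROWS is JSON, a list of rows, each a list of 3 entries, a list of its own where there are three numbers: the shift along the tool's x, y, z in mm, then the turn, a rotation vector about the tool's x, y, z in rad, then the opening, from 0 (shut) to 1 (fully open). A call has 1 to 20 rows; each row is the pose to reach, as a shift and turn from the pose measured when the call began, along the tool's axes at that moment; what a row does not reach only later rows make up. A row lasts 1/12 s, in which the tool goes at most 41.7 mm and 7.16 degrees, less where a joint would pass 70% of its speed; a pose out of reach is approached as far as the arm can. A call with a gripper value outside its range is refused whole. The fingers move at their own pace and stop on an object; the grip force is fixed at half the most. Time passes only in rows, so rows that repeat a pose let the fingers close. It gives the time, the measured TCP pose, the force and the opening at its end, in the units of the state.
- get_obs(): the state, without advancing time (a new reading comes with each control period).
- camera(name): name is "scene" or "top"; returns (picture, depth): 420x560x3 uint8, red, green, blue; 420x560 float32, m along the optical axis (not along the pixel's ray), 0 where there is no reading.
- get_calibration(name): a dict with "fx", "fy", "cx", "cy" (pixels), "world_from_camera" (4x4, takes a point from camera to world coordinates). Camera axes: x right, y down, z forward; pixel columns grow to the right and rows downward; lengths in m; the calibration is good to about 2 mm. A picture is of the moment at which its call begins. get_calibration takes no time and is no camera call.
- hand_in(): hands the job in, once; it reports no verdict.
The state is a dict: "time_s": time; "q": joint angles; "dq": joint speeds; "joint_efforts": joint torques, N m; "eef_pos": TCP position; "eef_rot": TCP orientation; "wrist_force": force on the tool from outside, world axes, zero at the start; "torque": the same for the moment, N m; "opening": opening from 0.0 (shut) to 1.0 (fully open).
Only numpy, scipy, OpenCV 4.12 (cv2) and the standard library are available. Lean on these libraries where they do the work, as an engineer would, in place of code of your own. Each camera call takes 0.05 s, during which the arm holds its last target.

### The job

The carriage of the loading shuttle is held at its loading end by a sliding lock bar. Draw the lock bar fully back by its upright knob so that it no longer blocks the track, then use the arched handle to push the carriage all the way to its end stop. Leave the bar drawn back and let go.

Things in the scene. Friction and masses are not known exactly. Their poses are not given: they have to be found in the camera images.
- lock_knob (a point): Top centre of the lock bar's knob: upright round dark steel post, 16 mm diameter, rising 56 mm from a flat bar (20 wide, top 30 mm above the table); post top 86 mm above the table. A guide bridge 39 mm high is 49 mm from it, towards the track. Axes of both points are the same, x along the track, the way the carriage must go, y to its left, z up. Draw the knob along -y, away from the track.
- lock_bar (a joint): Slide of the steel lock bar that lies across the track in front of the carriage, in m: 0 = fully in, 0.050 = fully back against its stop, moving along the shuttle's -y. Beyond 0.033 it clears the carriage. Friction about 2 N, no spring: it stays where left. Starts at 0 to 0.006.
- carriage_handle (a point): Middle of the carriage's arched steel handle: level round bar 12 mm thick, 66 mm long along y, on two legs; its centreline is 78 mm above the table, 44 mm above the carriage plate. 64 mm clear ahead of it to the steel workpiece, which is lower (68 mm); nothing behind. Push along +x. The lower arch at the base plate's left edge is only for carrying.
- carriage (a joint): Slide of the carriage (aluminium plate 150 x 90 x 16 mm, handle on its rear half, workpiece bolted on its front half) in m: 0 = loading end, 0.130 = at the end stop, moving along +x. Friction about 2 N, no spring. Cannot pass 0.008 while the bar is in. Starts at 0 to 0.005. The shuttle's base plate is fixed to the table.

How it is judged:
By the outcome, as a careful person would: the job done as asked, in the order asked, and still so for the second after the job is handed in, with the robot touching nothing.
It also fails if it takes over 48 s, if anything falls off the work surface, if the arm or the gripper's body presses on something with over 40 N, if the wrist force passes 120 N, or if a joint passes its speed limit or range.

## Working session

There is one attempt and no reset: what is moved stays moved. The work goes in short steps, Python scripts to look and compute and a shell command to move; the robot and the scene stay as the last step left them, time stands still between calls to the robot, and variables do not carry over. Pictures are saved under pics/ and viewed, and the job is handed in when it is done.

```bash
mkdir -p pics; python3 - <<'E'
from bench import *
import cv2,numpy as np
o=get_obs();print({k:np.round(v,4) for k,v in o.items()})
for n in("scene","top"):
    p,d=camera(n);cv2.imwrite(f"pics/{n}0.png",p[:,:,::-1]);np.savez(f"pics/{n}0.npz",p=p,d=d);c=get_calibration(n);print(n,c)
E
```

```text
{'time_s': np.float64(0.0), 'q': array([-1.5063,  0.1816,  1.608 , -0.    ,  1.3538, -0.2063]), 'dq': array([ 0.0005,  0.0011,  0.0022,  0.001 , -0.0023,  0.0004]), 'joint_efforts': array([-2.00000e-04, -4.44872e+01, -3.51335e+01, -4.00000e-04,
        9.10000e-03,  1.00000e-04]), 'eef_pos': array([ 0.1538, -0.5535,  0.2233]), 'eef_rot': array([-9.000e-04,  9.908e-01,  1.350e-01,  1.000e-04]), 'wrist_force': array([0.8441, 0.4942, 0.208 ]), 'torque': array([ 0.0067,  0.026 , -0.0139]), 'opening': np.float64(0.9948)}
scene {'fx': 443.23199777671783, 'fy': 443.23199777671783, 'cx': 281.06237391968705, 'cy': 213.94143092511206, 'world_from_camera': array([[-0.21990309,  0.81617465, -0.53432346,  0.90551383],
       [ 0.97547823,  0.18914682, -0.11254202,  0.08050284],
       [ 0.00921164, -0.54596924, -0.83775458,  0.62000511],
       [ 0.        ,  0.        ,  0.        ,  1.        ]])}
top {'fx': 527.8242748952898, 'fy': 527.8242748952898, 'cx': 285.07833488492776, 'cy': 210.43207959987032, 'world_from_camera': array([[-0.02485252, -0.98991305,  0.13947939,  0.46778174],
       [-0.99963116,  0.02307975, -0.0143133 ,  0.03096297],
       [ 0.01094978, -0.13978367, -0.99012152,  0.77193595],
       [ 0.        ,  0.        ,  0.        ,  1.        ]])}
```

View pics/scene0.png

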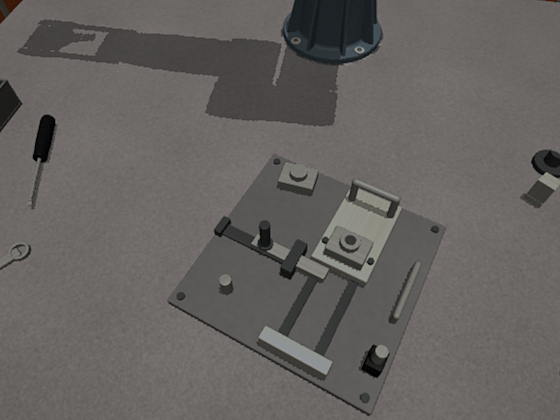

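View pics/top0.png

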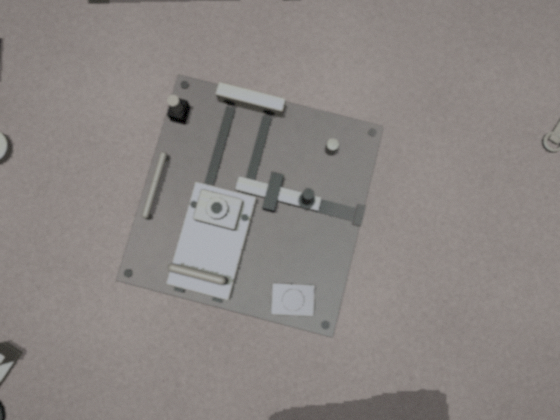

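The scene view shows the knob top near (265,226) and the handle bar from (355,183) to (398,199). In the top view the knob is near (308,193) and the handle runs from (171,269) to (226,281). I'll enlarge both views for precise pixels.

```bash
python3 - <<'E'
import cv2,numpy as np
a=cv2.imread("pics/scene0.png")[165:285,205:415]
b=cv2.imread("pics/top0.png")[160:310,150:370]
a=cv2.resize(a,None,fx=3.6,fy=3.6,interpolation=cv2.INTER_CUBIC);b=cv2.resize(b,None,fx=3.6,fy=3.6,interpolation=cv2.INTER_CUBIC)
cv2.imwrite("pics/s0c.png",cv2.convertScaleAbs(a,alpha=1.6));cv2.imwrite("pics/t0c.png",cv2.convertScaleAbs(b,alpha=1.3))
E
```

```text
(no output)
```

View pics/s0c.png

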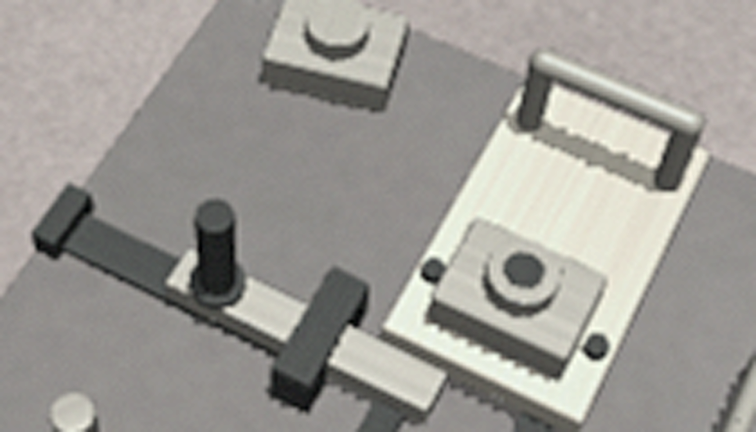

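View pics/t0c.png

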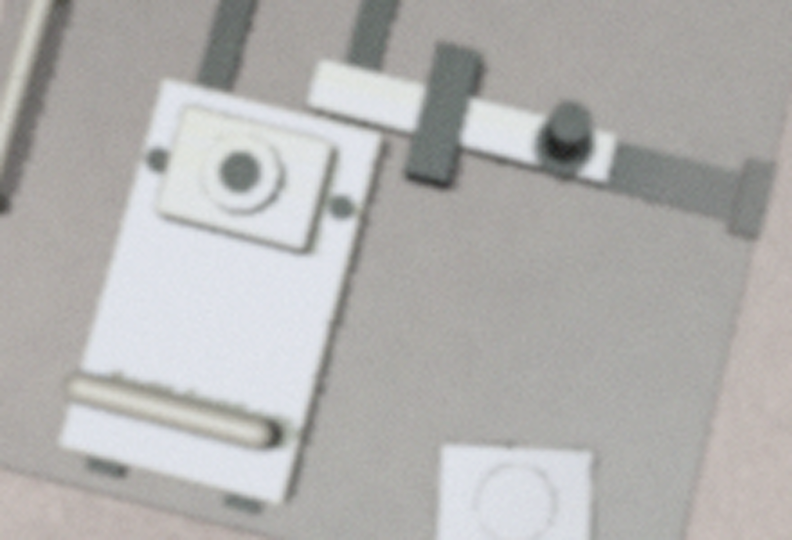

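In the enlarged views, the knob's top disc is at scene (265,223.9) and top (308.6,193.3). The middle of the handle bar is at scene (376.7,190.3) and top (197.8,274.2). Next I'll cast rays, get the axes from the plate edges, and work out the tool shifts.

```bash
cat > h.py <<'E'
from bench import *
import numpy as np,cv2
from scipy.spatial.transform import Rotation as R
def ray(n,u,v):
    c=get_calibration(n);T=c["world_from_camera"]
    return T[:3,3],T[:3,:3]@np.array([(u-c["cx"])/c["fx"],(v-c["cy"])/c["fy"],1])
def onz(n,u,v,z):
    o,d=ray(n,u,v);return o+d*(z-o[2])/d[2]
def tri(a,b):
    A=np.zeros((3,3));y=np.zeros(3)
    for n,u,v in(a,b):
        o,d=ray(n,u,v);d=d/np.linalg.norm(d);P=np.eye(3)-np.outer(d,d);A+=P;y+=P@o
    return np.linalg.solve(A,y)
def tool():
    o=get_obs();q=o["eef_rot"];return o,R.from_quat([q[1],q[2],q[3],q[0]])
E
python3 - <<'E'
from h import *
np.set_printoptions(precision=4,suppress=True)
K=[("scene",265,223.9),("top",308.6,193.3)];H=[("scene",376.7,190.3),("top",197.8,274.2)]
for P,z in((K,.086),(H,.078)):
    print("tri",tri(*P),[onz(*p,z) for p in P])
e=[onz("top",150+x/3.6,160+y/3.6,.078) for x,y in((72,388),(272,434))]
s=[onz("scene",205+x/3.6,165+y/3.6,.078) for x,y in((540,62),(697,122))]
print("handle dirs",e[1]-e[0],np.degrees(np.arctan2(*(e[1]-e[0])[[1,0]])),s[1]-s[0],np.degrees(np.arctan2(*(s[0]-s[1])[[1,0]])))
# plate edges by mask contour on top
d=np.load("pics/top0.npz");p=d["p"];dd=d["d"]
c=get_calibration("top");T=c["world_from_camera"]
v,u=np.mgrid[:420,:560]
X=np.stack([(u-c["cx"])/c["fx"]*dd,(v-c["cy"])/c["fy"]*dd,dd],-1)@T[:3,:3].T+T[:3,3]
print("plate z",np.median(X[230:260,270:320,2]),"table z",np.median(X[200:250,420:500,2]), "plate z far",np.median(X[100:130,290:320,2]))
q=[onz("top",a,b,.012) for a,b in((180,76),(382,126),(334,333),(118,281))]
for i in range(4):
    w=q[(i+1)%4]-q[i];print(np.linalg.norm(w),np.degrees(np.arctan2(w[1],w[0])))
m=((X[...,2]>.06)&(X[...,2]<.1)).astype(np.uint8)
n,l,st,ce=cv2.connectedComponentsWithStats(m)
for i in range(1,n):
    if st[i,4]>15: 
        pts=X[l==i];print(st[i],pts.mean(0),pts[:,2].max())
o,Rt=tool();print(o["eef_pos"],Rt.as_matrix())
E
```

```text
tri [ 0.5865 -0.0101  0.0859] [array([ 0.5865, -0.0097,  0.086 ]), array([ 0.5865, -0.0105,  0.086 ])]
tri [0.4843 0.1384 0.0763] [array([0.4854, 0.1395, 0.078 ]), array([0.4843, 0.1367, 0.078 ])]
handle dirs [-0.0183 -0.0722  0.    ] -104.2333466186643 [0.0163 0.0678 0.    ] -103.50731270004358
plate z 0.010712781709372177 table z -0.0011919185854254999 plate z far 0.010521468150126834
0.3122184717633978 -105.65015285293798
0.31100765069085845 164.51719442644324
0.3150829043278518 75.25100640196311
0.3159676213518043 -15.997788078691196
[167  95  14  14 133] [0.7227 0.1711 0.0695] 0.07343209007121476
[302 188  13  15 143] [ 0.5853 -0.01    0.0819] 0.08911246939479356
[206 197  23  22 384] [0.573  0.1127 0.0667] 0.07012340390083971
[168 263  59  22 544] [0.4848 0.1371 0.0811] 0.08663576456774491
[ 0.1538 -0.5535  0.2234] [[ 0.9636  0.2675 -0.0001]
 [ 0.2675 -0.9636  0.0015]
 [ 0.0003 -0.0015 -1.    ]]
```

```bash
python3 -c "
import bench;print([ (k,getattr(bench,k)) for k in dir(bench) if k[0]!='_' and not callable(getattr(bench,k))])"
python3 -m jog '[[[28,-20,5],[0,0,-0.06],0.6],[[60,-43,10],[0,0,-0.12],0.6],[[92,-66,15],[0,0,-0.18],0.6],[[124,-90,20],[0,0,-0.24],0.6],[[156,-113,25],[0,0,-0.30],0.6],[[188,-136,30],[0,0,-0.36],0.6],[[220,-160,35],[0,0,-0.42],0.6],[[252,-183,40],[0,0,-0.48],0.6],[[284,-206,45],[0,0,-0.54],0.6],[[316,-229,48],[0,0,-0.60],0.6],[[348,-252,51],[0,0,-0.66],0.6],[[380,-276,54],[0,0,-0.72],0.6],[[412,-299,57],[0,0,-0.78],0.6],[[444,-322,60],[0,0,-0.84],0.6],[[476,-345,63],[0,0,-0.90],0.6],[[508,-368,63],[0,0,-0.96],0.6],[[535,-388,63],[0,0,-1.0],0.6],[[552,-400,63],[0,0,-1.03],0.6],[[562,-408,63],[0,0,-1.03],0.6],[[562,-408,63],[0,0,-1.03],0.6]]'
```

```text
[('tip_extent', 0.014)]
time_s: 1.77
eef_pos: [0.5868, -0.008, 0.1607]
eef_rot: [-0.001, 0.795, 0.606, 0.0]
wrist_force: [0.1, -0.2, 0.5]
opening: 0.599
```

```bash
python3 - <<'E'
from h import *
np.set_printoptions(precision=4,suppress=True)
o,Rt=tool();M=Rt.as_matrix();print(M)
print(Rt.inv().apply(np.array([.5865,-.0101,.061])-o["eef_pos"])*1e3)
for n in("scene","top"):
    p,d=camera(n);cv2.imwrite(f"pics/{n}1.png",p[:,:,::-1])
E
```

```text
[[ 0.2651  0.9642 -0.0006]
 [ 0.9642 -0.2651  0.0021]
 [ 0.0019 -0.0011 -1.    ]]
[-2.3221  0.4165 99.6824]
```

View pics/scene1.png

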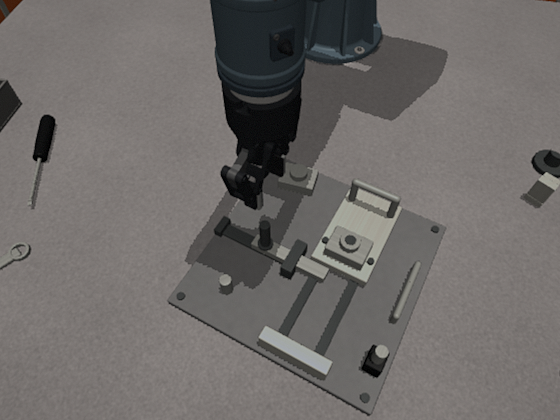

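The gripper is above the knob, with its jaws straddling the post at about (263,225). Tool y now lies along the track and tool x along the shuttle's +y. I'll descend and close.

```bash
python3 -m jog '[[[-2,0,15],[0,0,0],0.6],[[-2,0,40],[0,0,0],0.6],[[-2,0,65],[0,0,0],0.6],[[-2,0,85],[0,0,0],0.6],[[-2,0,95],[0,0,0],0.6],[[-2,0,100],[0,0,0],0.6],[[-2,0,100],[0,0,0],0.6],[[-2,0,100],[0,0,0],0],[[-2,0,100],[0,0,0],0],[[-2,0,100],[0,0,0],0],[[-2,0,100],[0,0,0],0],[[-2,0,100],[0,0,0],0],[[-2,0,100],[0,0,0],0],[[-2,0,100],[0,0,0],0]]'
python3 - <<'E'
from h import *
p,d=camera("scene");cv2.imwrite(f"pics/scene2.png",p[:,:,::-1])
E
```

```text
time_s: 3.03
eef_pos: [0.5869, -0.0127, 0.0625]
eef_rot: [0.001, 0.796, 0.605, 0.001]
wrist_force: [3.5, -2.1, 6.1]
opening: 0.154
```

View pics/scene2.png

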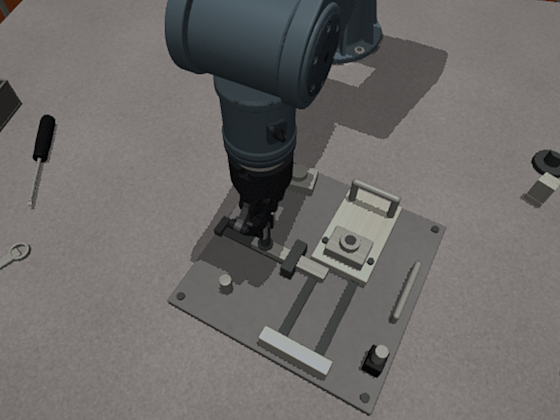

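The jaws have stopped on the post (opening 0.154, roughly its diameter) at about (262,240). Now I'll draw the bar back along tool -x.

```bash
python3 -m jog '[[[-4,0,0],[0,0,0],0],[[-9,0,0],[0,0,0],0],[[-14,0,0],[0,0,0],0],[[-19,0,0],[0,0,0],0],[[-24,0,0],[0,0,0],0],[[-29,0,0],[0,0,0],0],[[-34,0,0],[0,0,0],0],[[-39,0,0],[0,0,0],0],[[-43,0,0],[0,0,0],0],[[-46,0,0],[0,0,0],0],[[-48,0,0],[0,0,0],0],[[-50,0,0],[0,0,0],0],[[-50,0,0],[0,0,0],0]]'
```

```text
time_s: 4.17
eef_pos: [0.5733, -0.0607, 0.0625]
eef_rot: [0.0, 0.796, 0.605, 0.001]
wrist_force: [0.8, 2.1, 6.2]
opening: 0.155
```

```bash
python3 -m jog '[[[-2,0,0],[0,0,0],0],[[-3,0,0],[0,0,0],0],[[-4,0,0],[0,0,0],0],[[-4,0,0],[0,0,0],0]]'
python3 - <<'E'
from h import *
for n in("scene","top"):
    p,d=camera(n);cv2.imwrite(f"pics/{n}3.png",p[:,:,::-1])
E
```

```text
time_s: 4.5
eef_pos: [0.5732, -0.061, 0.0625]
eef_rot: [-0.001, 0.796, 0.605, 0.004]
wrist_force: [7.9, 16.1, 2.3]
opening: 0.156
```

View pics/scene3.png

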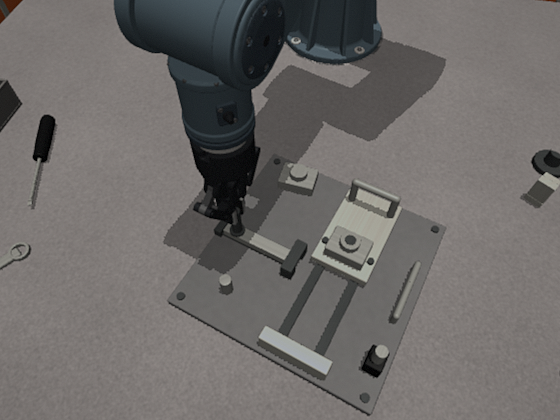

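View pics/top3.png

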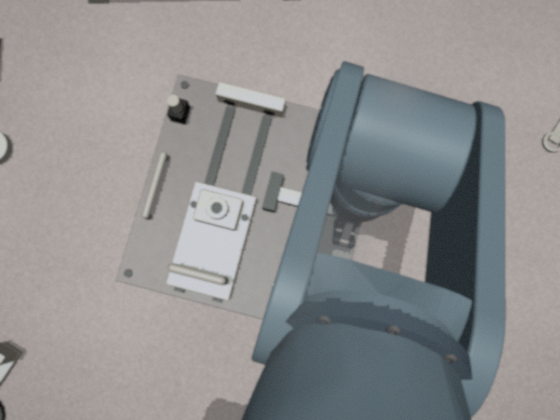

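The bar is back against its stop: the force rose to about 18 N with no further motion, and the bar end has left the track. I'll release, lift, and move over the handle.

```bash
python3 -m jog '[[[0,0,0],[0,0,0],0.15],[[0,0,0],[0,0,0],0.4],[[0,0,0],[0,0,0],0.6],[[0,0,0],[0,0,0],0.6],[[0,0,0],[0,0,0],0.6],[[0,0,-12],[0,0,0],0.6],[[0,0,-35],[0,0,0],0.6],[[0,0,-60],[0,0,0],0.6],[[0,0,-85],[0,0,0],0.6],[[0,0,-100],[0,0,0],0.6],[[20,-16,-100],[0,0,0],0.6],[[45,-37,-100],[0,0,0],0.6],[[70,-57,-100],[0,0,0],0.6],[[95,-77,-100],[0,0,0],0.6],[[120,-98,-100],[0,0,0],0.6],[[145,-118,-100],[0,0,0],0.6],[[160,-130,-100],[0,0,0],0.6],[[168,-138,-100],[0,0,0],0.6],[[168,-138,-100],[0,0,0],0.6],[[168,-138,-100],[0,0,0],0.6]]'
python3 - <<'E'
from h import *
np.set_printoptions(precision=4,suppress=True)
o,Rt=tool()
print(Rt.as_matrix(),Rt.inv().apply(np.array([.485,.138,.073])-o["eef_pos"])*1e3)
for n in("scene","top"):
    p,d=camera(n);cv2.imwrite(f"pics/{n}4.png",p[:,:,::-1])
E
```

```text
time_s: 6.27
eef_pos: [0.485, 0.1369, 0.164]
eef_rot: [-0.001, 0.796, 0.606, 0.004]
wrist_force: [-0.5, 0.1, 0.8]
opening: 0.6
[[ 0.2665  0.9638  0.0059]
 [ 0.9638 -0.2665  0.006 ]
 [ 0.0074  0.004  -1.    ]] [ 0.4278 -0.6309 90.9544]
```

View pics/scene4.png

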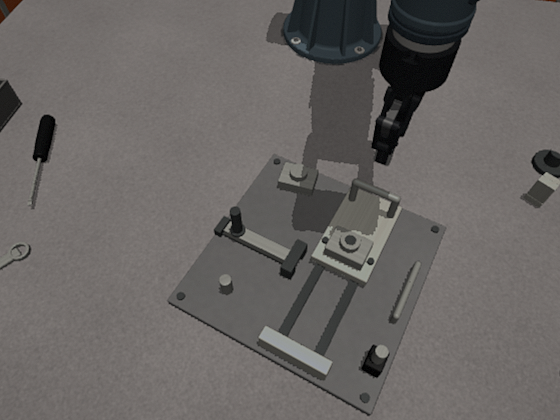

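View pics/top4.png

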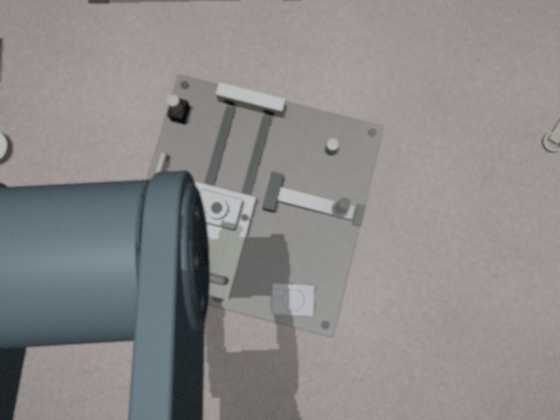

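The bar is fully back: its end meets the stop block at scene (222,228) and top (355,212), and the track is clear. The gripper is above the handle, so I'll descend and grip.

```bash
python3 -m jog '[[[0,0,15],[0,0,0],0.6],[[0,0,40],[0,0,0],0.6],[[0,0,65],[0,0,0],0.6],[[0,0,82],[0,0,0],0.6],[[0,0,91],[0,0,0],0.6],[[0,0,91],[0,0,0],0.6],[[0,0,91],[0,0,0],0.3],[[0,0,91],[0,0,0],0],[[0,0,91],[0,0,0],0],[[0,0,91],[0,0,0],0],[[0,0,91],[0,0,0],0],[[0,0,91],[0,0,0],0],[[0,0,91],[0,0,0],0],[[0,0,91],[0,0,0],0]]'
python3 - <<'E'
from h import *
np.set_printoptions(precision=4,suppress=True)
print(tool()[1].as_matrix())
p,d=camera("scene");cv2.imwrite(f"pics/scene5.png",p[:,:,::-1])
E
```

```text
time_s: 7.53
eef_pos: [0.4897, 0.1368, 0.0766]
eef_rot: [0.002, 0.796, 0.605, 0.007]
wrist_force: [-0.9, -0.7, 16.5]
opening: -0.002
[[ 0.2681  0.9633  0.0139]
 [ 0.9633 -0.2682  0.0063]
 [ 0.0098  0.0117 -0.9999]]
```

View pics/scene5.png

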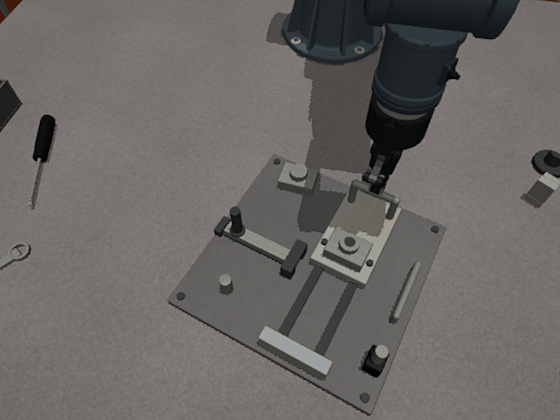

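The gripper shut completely (opening about 0) with 16 N upward, so it has not gripped the bar. I'll look closer.

```bash
python3 - <<'E'
from h import *
a=cv2.imread("pics/scene5.png")[140:290,300:440]
cv2.imwrite("pics/s5c.png",cv2.convertScaleAbs(cv2.resize(a,None,fx=4,fy=4,interpolation=cv2.INTER_CUBIC),alpha=2))
E
```

```text
(no output)
```

View pics/s5c.png

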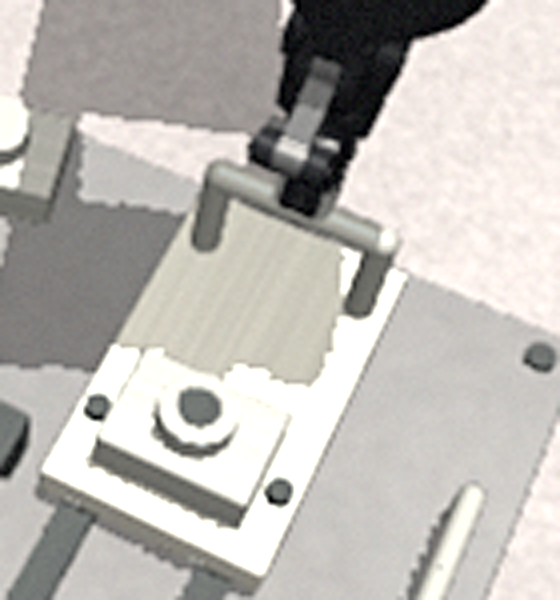

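```bash
python3 -m jog '[[[0,0,0],[0,0,0],0.2],[[0,0,0],[0,0,0],0.6],[[0,0,0],[0,0,0],0.6],[[0,0,0],[0,0,0],0.6],[[0,0,0],[0,0,0],0.6]]'
python3 - <<'E'
from h import *
np.set_printoptions(precision=4,suppress=True)
o,Rt=tool();print(Rt.as_matrix())
p,d=camera("scene");a=p[140:290,300:440,::-1]
cv2.imwrite("pics/s6c.png",cv2.convertScaleAbs(cv2.resize(a,None,fx=4,fy=4,interpolation=cv2.INTER_CUBIC),alpha=2))
E
```

```text
time_s: 8.0
eef_pos: [0.4892, 0.1368, 0.0762]
eef_rot: [0.001, 0.796, 0.605, 0.007]
wrist_force: [0.3, 0.2, 0.8]
opening: 0.6
[[ 0.2679  0.9634  0.0129]
 [ 0.9634 -0.268   0.0062]
 [ 0.0094  0.0107 -0.9999]]
```

View pics/s6c.png

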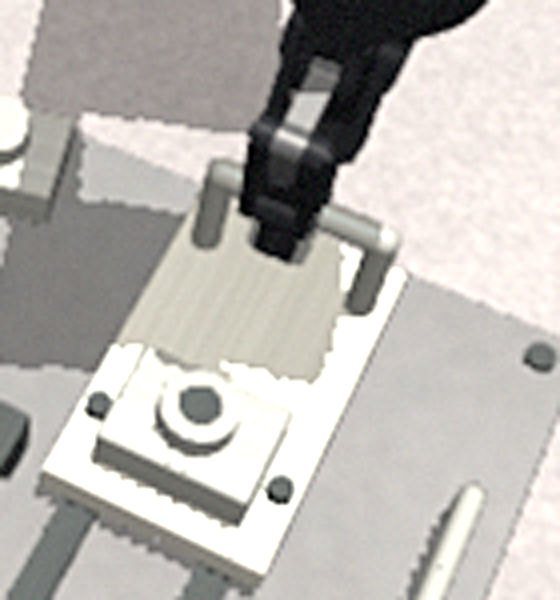

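Open again, the fingers straddle the undamaged bar (its ends at crop (215,170) and (388,240)), and the carriage hasn't shifted. A grip isn't needed, so I'll narrow the opening to 0.3 and push with the rear finger. That also keeps the front finger clear of the workpiece.

```bash
python3 -m jog '[[[0,-2,0],[0,0,0],0.45],[[0,-3,0],[0,0,0],0.35],[[0,-3,0],[0,0,0],0.35],[[0,-3,0],[0,0,0],0.35],[[0,0,0],[0,0,0],0.35],[[0,4,0],[0,0,0],0.35],[[0,8,0],[0,0,0],0.35],[[0,12,0],[0,0,0],0.35],[[0,16,0],[0,0,0],0.35],[[0,20,0],[0,0,0],0.35],[[0,25,0],[0,0,0],0.35],[[0,30,0],[0,0,0],0.35],[[0,35,0],[0,0,0],0.35],[[0,40,0],[0,0,0],0.35]]'
python3 - <<'E'
from h import *
p,d=camera("scene");cv2.imwrite("pics/scene7.png",p[:,:,::-1])
E
```

```text
time_s: 9.22
eef_pos: [0.5282, 0.1259, 0.0766]
eef_rot: [0.001, 0.796, 0.605, 0.007]
wrist_force: [-2.0, 1.0, 2.0]
opening: 0.35
```

View pics/scene7.png

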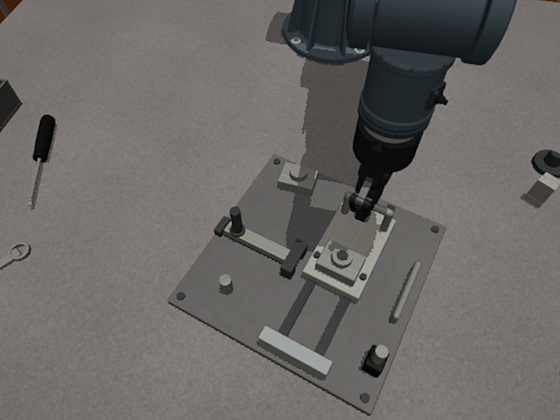

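The carriage is following (workpiece now at (342,257)), and the force is about 2 N. I'll keep pushing.

```bash
python3 -m jog '[[[0,4,0],[0,0,0],0.35],[[0,9,0],[0,0,0],0.35],[[0,14,0],[0,0,0],0.35],[[0,19,0],[0,0,0],0.35],[[0,24,0],[0,0,0],0.35],[[0,29,0],[0,0,0],0.35],[[0,34,0],[0,0,0],0.35],[[0,39,0],[0,0,0],0.35],[[0,44,0],[0,0,0],0.35],[[0,49,0],[0,0,0],0.35],[[0,54,0],[0,0,0],0.35],[[0,59,0],[0,0,0],0.35],[[0,64,0],[0,0,0],0.35],[[0,69,0],[0,0,0],0.35],[[0,74,0],[0,0,0],0.35],[[0,79,0],[0,0,0],0.35],[[0,83,0],[0,0,0],0.35],[[0,86,0],[0,0,0],0.35],[[0,88,0],[0,0,0],0.35]]'
python3 - <<'E'
from h import *
p,d=camera("scene");cv2.imwrite("pics/scene8.png",p[:,:,::-1])
E
```

```text
time_s: 10.85
eef_pos: [0.6146, 0.1019, 0.0779]
eef_rot: [0.002, 0.796, 0.605, 0.008]
wrist_force: [-0.8, 0.2, -0.7]
opening: 0.353
```

View pics/scene8.png

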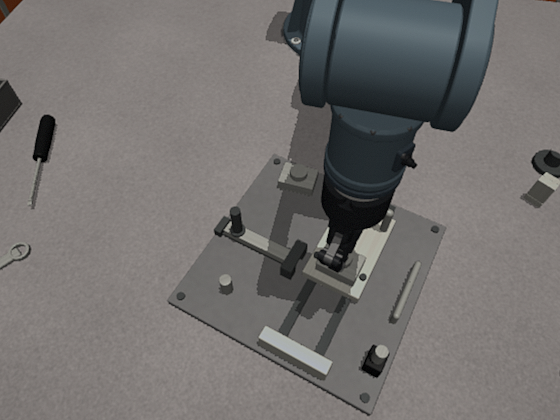

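The gripper slipped over the bar. The carriage stayed at (342,257) and the fingers are now above the workpiece, so the tips sat higher than I assumed. I'll lift, move back behind the handle and measure again.

```bash
python3 -m jog '[[[0,0,-10],[0,0,0],0.35],[[0,0,-30],[0,0,0],0.35],[[0,0,-55],[0,0,0],0.35],[[0,0,-75],[0,0,0],0.35],[[0,-20,-80],[0,0,0],0.35],[[0,-45,-80],[0,0,0],0.35],[[0,-70,-80],[0,0,0],0.35],[[0,-95,-80],[0,0,0],0.35],[[0,-120,-80],[0,0,0],0.35],[[0,-145,-80],[0,0,0],0.2],[[0,-165,-80],[0,0,0],0],[[0,-175,-80],[0,0,0],0],[[0,-175,-80],[0,0,0],0],[[0,-175,-80],[0,0,0],0],[[0,-175,-80],[0,0,0],0]]'
python3 - <<'E'
from h import *
np.set_printoptions(precision=4,suppress=True)
print(tool()[1].as_matrix())
for n in("scene","top"):
    p,d=camera(n);cv2.imwrite(f"pics/{n}9.png",p[:,:,::-1]);np.savez(f"pics/{n}9.npz",p=p,d=d)
a=cv2.imread("pics/scene9.png")[120:320,250:440]
cv2.imwrite("pics/s9c.png",cv2.convertScaleAbs(cv2.resize(a,None,fx=3,fy=3,interpolation=cv2.INTER_CUBIC),alpha=2))
E
```

```text
time_s: 12.15
eef_pos: [0.4464, 0.148, 0.1564]
eef_rot: [0.003, 0.796, 0.605, 0.008]
wrist_force: [0.2, 0.1, 0.2]
opening: 0.002
[[ 0.2688  0.9631  0.0167]
 [ 0.9632 -0.2689  0.006 ]
 [ 0.0103  0.0145 -0.9998]]
```

View pics/s9c.png

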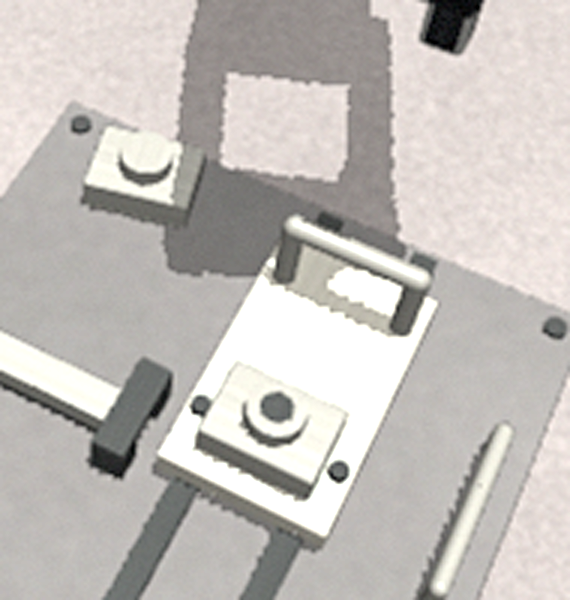

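View pics/top9.png

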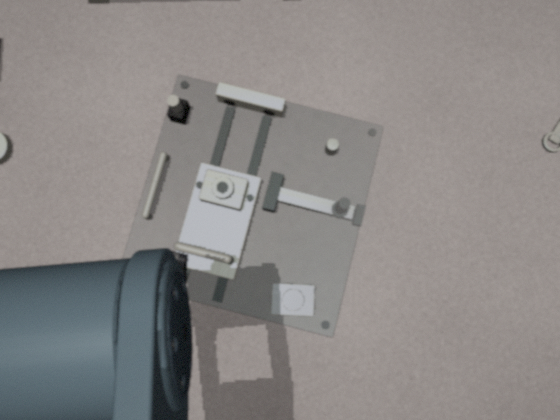

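The carriage is at about 25 mm, with the handle's middle near scene (370,203.7), and nothing is damaged. The top view shows the bar still drawn back. I'll measure the handle and the height of the closed fingertips.

```bash
python3 - <<'E'
from h import *
np.set_printoptions(precision=4,suppress=True)
z=np.load("pics/scene9.npz");d=z["d"];c=get_calibration("scene");T=c["world_from_camera"]
v,u=np.mgrid[:420,:560]
X=np.stack([(u-c["cx"])/c["fx"]*d,(v-c["cy"])/c["fy"]*d,d],-1)@T[:3,:3].T+T[:3,3]
t=X[115:145,385:415].reshape(-1,3);t=t[t[:,2]>.08];i=np.argsort(t[:,2])
print("low finger pts",t[i[:12]])
H=[("scene",370,203.7),("top",204.5,252.5)]
print(tri(*H),[onz(*h,.078) for h in H])
m=(X[...,2]>.074)&(X[...,2]<.088);m[:,:350]=0;m[:190]=0;print("handle pts",m.sum(),X[m].mean(0))
o,Rt=tool();print(o["eef_pos"])
E
```

```text
low finger pts [[0.4488 0.141  0.163 ]
 [0.4504 0.1438 0.1634]
 [0.4515 0.148  0.1635]
 [0.4505 0.1464 0.1641]
 [0.4486 0.1392 0.1645]
 [0.4513 0.145  0.1646]
 [0.452  0.1506 0.1646]
 [0.4501 0.1421 0.1646]
 [0.4473 0.139  0.165 ]
 [0.4531 0.1491 0.1655]
 [0.4537 0.156  0.1657]
 [0.4547 0.1519 0.1659]]
[0.5123 0.1302 0.0775] [array([0.5123, 0.1324, 0.078 ]), array([0.5123, 0.1279, 0.078 ])]
handle pts 379 [0.5165 0.1343 0.0817]
[0.4462 0.1479 0.156 ]
```

The closed fingertips measure about 7 mm above the reported TCP, not 14 mm below it. That explains both slips: the tips only grazed the top of the bar. I'll take tip = TCP + 7 mm, descend behind the handle with shut fingers to TCP z of about 0.045, and check in a picture before pushing.

```bash
python3 -m jog '[[[0,0,12],[0.007,-0.005,0],0],[[0,0,35],[0.014,-0.01,0],0],[[0,0,60],[0.014,-0.01,0],0],[[0,0,80],[0.014,-0.01,0],0],[[0,0,95],[0.014,-0.01,0],0],[[0,0,105],[0.014,-0.01,0],0],[[0,0,110],[0.014,-0.01,0],0],[[0,0,110],[0.014,-0.01,0],0],[[0,0,110],[0.014,-0.01,0],0]]'
python3 - <<'E'
from h import *
np.set_printoptions(precision=4,suppress=True)
print(tool()[1].as_matrix())
p,d=camera("scene");a=p[100:300,280:440,::-1]
cv2.imwrite("pics/s10c.png",cv2.convertScaleAbs(cv2.resize(a,None,fx=3,fy=3,interpolation=cv2.INTER_CUBIC),alpha=2))
E
```

```text
time_s: 13.0
eef_pos: [0.4486, 0.1485, 0.0464]
eef_rot: [-0.0, 0.797, 0.604, 0.0]
wrist_force: [0.7, 1.3, 0.0]
opening: 0.005
[[ 0.2694  0.963  -0.    ]
 [ 0.963  -0.2694  0.0002]
 [ 0.0002 -0.0001 -1.    ]]
```

View pics/s10c.png

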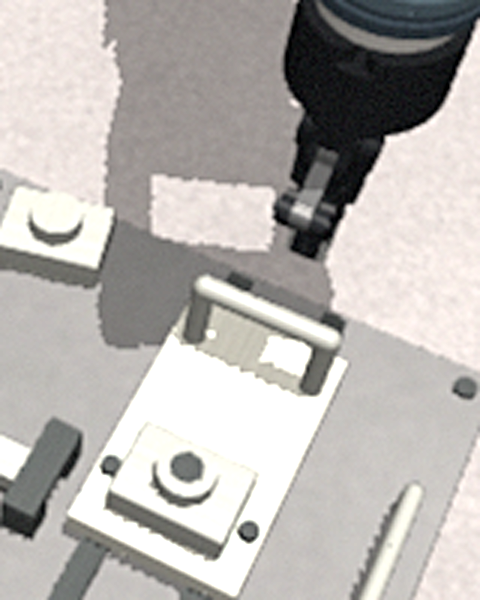

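```bash
python3 - <<'E'
from h import *
np.set_printoptions(precision=4,suppress=True)
for z in (.04,.05,.055,.06): 
    p=onz("scene",280+308/3,100+252/3,z); o,Rt=tool(); print(z,p,Rt.inv().apply(p-o["eef_pos"]))
E
```

```text
0.04 [0.4409 0.1519 0.04  ] [ 0.001  -0.0086  0.0068]
0.05 [0.4489 0.1506 0.05  ] [ 0.002  -0.0005 -0.0032]
0.055 [0.4529 0.15   0.055 ] [ 0.0025  0.0035 -0.0082]
0.06 [0.4569 0.1494 0.06  ] [ 0.003   0.0075 -0.0132]
```

```bash
python3 -m jog '[[[0,0,3],[0,0,0],0],[[0,0,6],[0,0,0],0],[[0,8,6],[0,0,0],0],[[0,16,6],[0,0,0],0],[[0,24,6],[0,0,0],0],[[0,30,6],[0,0,0],0],[[0,35,6],[0,0,0],0],[[0,40,6],[0,0,0],0],[[0,44,6],[0,0,0],0],[[0,48,6],[0,0,0],0],[[0,52,6],[0,0,0],0],[[0,56,6],[0,0,0],0],[[0,60,6],[0,0,0],0],[[0,64,6],[0,0,0],0],[[0,68,6],[0,0,0],0],[[0,68,6],[0,0,0],0]]'
python3 - <<'E'
from h import *
p,d=camera("scene");a=p[100:300,280:440,::-1]
cv2.imwrite("pics/s11c.png",cv2.convertScaleAbs(cv2.resize(a,None,fx=3,fy=3,interpolation=cv2.INTER_CUBIC),alpha=2))
E
```

```text
time_s: 14.38
eef_pos: [0.5153, 0.13, 0.0409]
eef_rot: [0.0, 0.797, 0.604, 0.001]
wrist_force: [-0.5, -0.2, -0.4]
opening: 0.002
```

View pics/s11c.png

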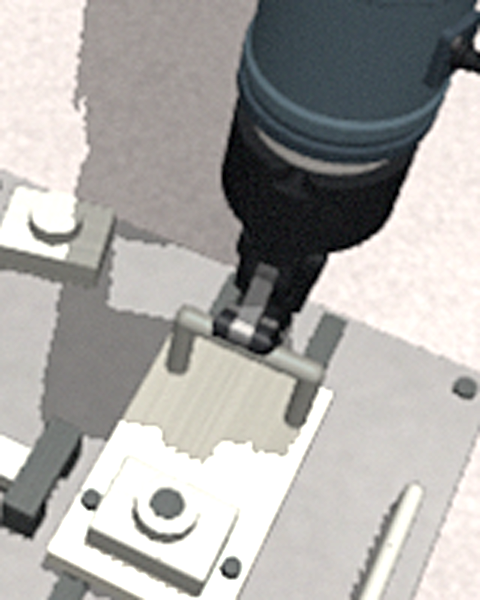

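The finger is now properly behind and below the bar (crop (245,335)), and the carriage has moved on. I'll continue to the stop.

```bash
python3 -m jog '[[[0,3,0],[0,0,0],0],[[0,7,0],[0,0,0],0],[[0,11,0],[0,0,0],0],[[0,15,0],[0,0,0],0],[[0,19,0],[0,0,0],0],[[0,23,0],[0,0,0],0],[[0,27,0],[0,0,0],0],[[0,31,0],[0,0,0],0],[[0,35,0],[0,0,0],0],[[0,39,0],[0,0,0],0],[[0,43,0],[0,0,0],0],[[0,47,0],[0,0,0],0],[[0,51,0],[0,0,0],0],[[0,55,0],[0,0,0],0],[[0,59,0],[0,0,0],0],[[0,63,0],[0,0,0],0],[[0,66,0],[0,0,0],0],[[0,69,0],[0,0,0],0],[[0,70,0],[0,0,0],0],[[0,70,0],[0,0,0],0]]'
python3 - <<'E'
from h import *
p,d=camera("scene");cv2.imwrite("pics/scene12.png",p[:,:,::-1])
E
```

```text
time_s: 16.1
eef_pos: [0.5833, 0.1112, 0.0413]
eef_rot: [0.001, 0.797, 0.604, 0.001]
wrist_force: [-0.6, -1.0, -0.6]
opening: 0.003
```

View pics/scene12.png

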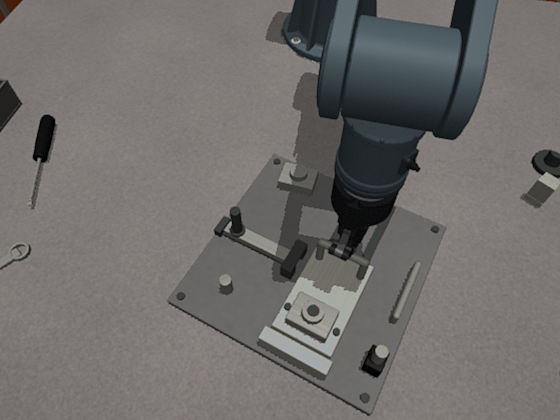

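The carriage front is close to the end stop at (297,340). I'll push slowly until the force shows contact.

```bash
python3 -m jog '[[[0,3,0],[0,0,0],0],[[0,6,0],[0,0,0],0],[[0,9,0],[0,0,0],0],[[0,12,0],[0,0,0],0],[[0,14,0],[0,0,0],0],[[0,16,0],[0,0,0],0],[[0,16,0],[0,0,0],0]]'
```

```text
time_s: 16.73
eef_pos: [0.5881, 0.1099, 0.0412]
eef_rot: [-0.007, 0.796, 0.605, -0.007]
wrist_force: [-43.9, 7.6, 36.7]
opening: -0.0
```

The force rose to about 57 N after 5 mm, so the carriage is at its stop. I'll back off along -x, lift clear and check.

```bash
python3 -m jog '[[[0,-2,0],[0,0,0],0],[[0,-8,0],[0,0,0],0],[[0,-18,0],[0,0,0],0],[[0,-30,0],[0,0,0],0],[[0,-42,0],[0,0,0],0],[[0,-45,0],[0,0,0],0],[[0,-45,-15],[0,0,0],0],[[0,-45,-40],[0,0,0],0],[[0,-65,-70],[0,0,0],0],[[0,-95,-100],[0,0,0],0],[[0,-130,-120],[0,0,0],0],[[0,-165,-140],[0,0,0],0],[[0,-185,-150],[0,0,0],0],[[0,-190,-150],[0,0,0],0],[[0,-190,-150],[0,0,0],0]]'
python3 - <<'E'
from h import *
for n in("scene","top"):
    p,d=camera(n);cv2.imwrite(f"pics/{n}13.png",p[:,:,::-1])
a=cv2.imread("pics/scene13.png")[180:380,205:405]
cv2.imwrite("pics/s13c.png",cv2.convertScaleAbs(cv2.resize(a,None,fx=3,fy=3,interpolation=cv2.INTER_CUBIC),alpha=1.6))
E
```

```text
time_s: 17.98
eef_pos: [0.4084, 0.1607, 0.1959]
eef_rot: [-0.006, 0.796, 0.605, -0.005]
wrist_force: [0.6, -0.1, 0.4]
opening: -0.001
```

View pics/s13c.png

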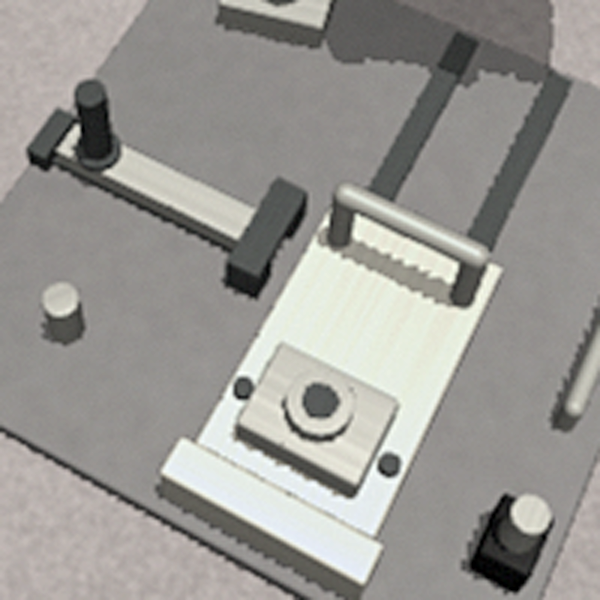

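View pics/top13.png

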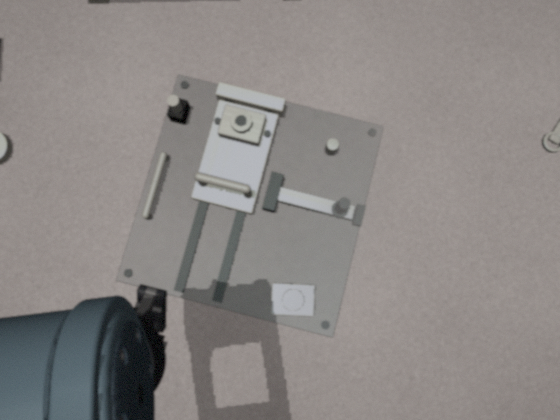

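The carriage front meets the end stop with no visible gap, the bar end touches its stop block, and the gripper is clear. I'll check the travel numerically.

```bash
python3 - <<'E'
from h import *
np.set_printoptions(precision=4,suppress=True)
a=onz("scene",376.7,190.3,.078);b=onz("scene",205+413.5/3,180+223.5/3,.078);print("handle",b-a,np.linalg.norm(b-a))
a=onz("top",197.8,274.2,.078);b=onz("top",223,184.5,.078);print("handle top",b-a,np.linalg.norm(b-a))
a=onz("scene",265,223.9,.086);b=onz("scene",205+91/3,180+92/3,.086);print("knob",np.linalg.norm(b-a))
a=onz("top",308.6,193.3,.086);b=onz("top",342.5,203,.086);print("knob top",np.linalg.norm(b-a))
E
```

```text
handle [ 0.1204 -0.0341  0.    ] 0.12512193412902914
handle top [ 0.1181 -0.0338  0.    ] 0.12288200908129139
knob 0.04862707243511418
knob top 0.046402252868408385
```

```bash
python3 - <<'E'
from h import *
a=cv2.imread("pics/top13.png")[75:225,185:300]
cv2.imwrite("pics/t13c.png",cv2.convertScaleAbs(cv2.resize(a,None,fx=4,fy=4,interpolation=cv2.INTER_CUBIC),alpha=1.1))
E
```

View pics/t13c.png

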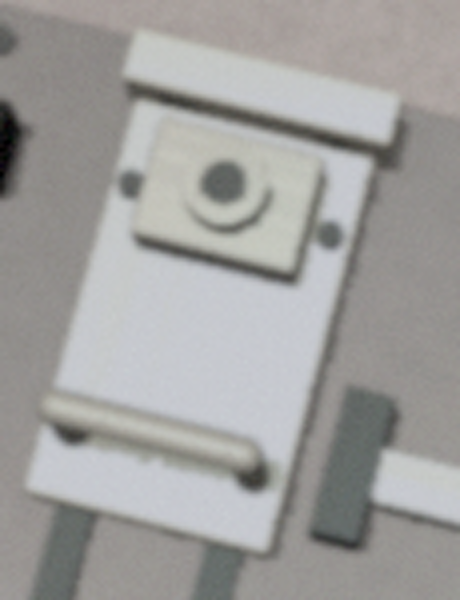

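The carriage sits flush and square against the end stop; the dark strip at crop y 90–145 is the taller stop's shaded face. I'll hand it in.

```bash
python3 -c "
from bench import *
print(get_obs()['time_s'],get_obs()['wrist_force']);print(hand_in())"
```

```text
18.0833 [-0.66770319  0.4330983   0.5531703 ]
the job is handed in; nothing more can be done
None
```

The lock bar is drawn fully back and the carriage is at its end stop. I handed the job in at 18.1 s with the gripper well clear of everything.

- **Lock bar:** I gripped the knob and drew it back until it stopped moving at about 18 N. The images put the knob's travel at 46–49 mm and the arm moved about 50 mm. The bar end meets its stop block in both views and had not moved by the last pictures.
- **Carriage:** I pushed the handle with shut fingers from behind until the force jumped to about 57 N with no further motion. The handle travelled 123–125 mm from a start of 0–5 mm, slightly under or equal to what a full 130 mm needs. In both views the carriage front sits against the stop.

**Failed attempts:** the first grip on the handle and the first push slipped over the bar, moving the carriage only about 30 mm. The depth image showed the fingertips about 7 mm above the reported TCP, where I expected them about 14 mm below it (tip_extent). I then pushed about 35 mm lower. During the slip the fingers passed over the workpiece. The forces read afterwards were near zero, and the pictures show no damage.

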